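# Pry open the polisher's brittle switch box and press its reset button

## Task

The polisher has tripped: lever open the cover of its switch box with the scraper's blade through the slot in the front, opening it until it stands nearly upright or further, then press the reset button inside well down for a moment and let it go. Box, cover and button are brittle, so use only light force (never more than 15 N); keep the hand itself off the cover, do not press the fuse cap, and leave everything else on the bench where it is. At the end the cover is left standing open and the scraper lies flat on the bench.

Things in the scene. Friction and masses are not known exactly. Their poses are not given: they have to be found in the camera images.
- switch_box: grey box screwed to the bench, 130 mm (its x) by 160 mm (its y), rim 60 mm above the bench, walls 5 mm, inner floor 18 mm above the bench; closed by a hinged cover. Origin at the centre of its underside; its -x side is the front, with the pry slot. Cover and box are brittle plastic: they crack above 15 N.
- slot (a point): middle of the pry slot's mouth on the box's front face, 55 mm above the bench. The slot is 70 mm wide and 10 mm high: it lies between the front wall (top at 50 mm) and the underside of the cover (60 mm when shut), and is open into the box. Inside, nothing stands higher than 42 mm above the bench. Axes as the box.
- cover: the cover: stiff grey frame with a milky window, 130 x 160 x 6 mm, no handle, no overhang. It hinges along the box's y on the far (+x) rim. Origin mid hinge line at the cover's underside, 60 mm up; its -x runs from the hinge to the front edge, so the tilt of its z is the opening angle: 0 shut, stop at 1.9 rad. Stays where it is left; about 1.5 N at the front edge lifts it.
- cover_edge (a point): middle of the cover's front edge, at its underside, 130 mm from the hinge line; flush with the box's front face when shut
- scraper: flat-bladed scraper lying on the bench, 145 g: black handle 24 mm wide and high, from x -75 to +30 mm in its own frame, then a steel blade 28 mm wide, 2.5 mm thick, to x +120 mm, its middle plane 12 mm above the handle's underside. Origin under the handle near the balance point (grip there), at the height of its underside; x points to the blade tip, z up.
- blade_tip (a point): middle of the blade's end edge, at mid-thickness; axes as the scraper
- reset_button_base: round collar, 44 mm across and 12 mm high, of the reset button on the box's inner floor, with the button in it; origin at the centre of its underside. The button breaks above 15 N.
- reset_button (a joint): how far the reset button is pressed, m: 0 up, 0.007 fully down. A spring button: it starts to move at about 2 N, is fully down at 6 N and springs back.
- reset_button_top (a point): centre of the button's flat top, 41 mm above the bench when up; the button is 28 mm across. It is the wider and taller of the two round things in the box.
- fuse_cap: fuse cap beside the button, 24 mm across, 16 mm high, stepped, with a slot on top; origin at the centre of its underside on the inner floor. Not to be pressed.
- wrench: open-ended steel wrench, about 180 mm long, lying flat; origin under its middle. A bystander.
- screwdriver: screwdriver, about 200 mm long, lying; origin under its middle. A bystander.
- cup_brush: steel wire cup brush, 60 mm across, 42 mm high, narrower on top; origin at the centre of its underside. A bystander.
- grease_jar: round jar, 64 mm across, 65 mm high; origin at the centre of its underside. A bystander.
- steel_block: small steel block, 35 x 28 x 25 mm; origin at the centre of its underside. A bystander.
- compound_bar: bar of polishing compound, 45 x 90 x 26 mm; origin at the centre of its underside. A bystander.
- bracket: aluminium angle bracket lying on the bench, 140 x 60 mm, 6 mm thick with three holes and a 56 mm high upturned end; origin under its middle. A bystander.
Mind the look-alikes: they are no part of the job. There is more than one size of the scraper; the one meant has the size given above.

How it is judged (in metres and radians):
On the way, in this order (a step that is already met when the one before it is completed fails the run):
1. the cover has been levered open to 1.2 rad (about 70 degrees) or more (angle between cover's own z axis and vertical above 1.2 rad), for 0.2 s.
2. the reset button is held down by more than 4 mm of its 7 mm (value of joint reset_button above 0.004 m), for 0.2 s.
At the end, for the whole second after the job is handed in: the cover still stands open by more than 1.2 rad, the reset button has sprung back up (less than 1 mm down), and the scraper lies still and flat on the bench (origin lower than 20 mm, its length level within about 8 degrees) (angle between cover's own z axis and vertical above 1.2 rad and value of joint reset_button below 0.001 m and height (world z) of scraper below 0.02 m and angle between scraper's own x axis and vertical between 1.42 and 1.72 rad and linear speed of scraper below 0.02 m/s); the robot touches nothing.
It fails at once if the box or its cover takes more than 15 N (contact force between switch_box and anything else above 15 N).
It fails at once if the reset button takes more than 15 N (contact force between reset_button_base and anything else above 15 N).
It fails at once if the hand or arm touches the cover with more than 2 N (contact force between any of the fingers, the arm and cover above 2 N).
It fails at once if the fuse cap is pressed with more than 3 N (contact force between fuse_cap and anything else above 3 N).
It fails at once if a bystander is moved by more than 30 mm (distance of any of wrench, screwdriver, cup_brush, grease_jar, steel_block, compound_bar, bracket from where it was at the start of the episode above 0.03 m).
It also fails if it takes over 67 s, if anything falls off the work surface, if the arm or the gripper's body presses on something with over 40 N, if the wrist force passes 120 N, or if a joint passes its speed limit or range.

## Robot

A 6-joint arm with a two-finger parallel gripper is mounted at the origin on the work surface. World frame = base frame: x ahead of the robot, y to its left, z up, the work surface at z = 0. Lengths are in mm, angles in rad, forces in N, time in s.
With the tool pointing down it reaches from about 400 to 825 mm from the base axis. Payload 7 kg.
Tool frame: the origin (TCP) lies between the finger pads; the fingertips stand 11 mm ahead of it and the grasp point (between the pads) lies 8 mm behind it; z points along the fingers, y is the line along which they close (so a half turn about z gives the same grasp; the last joint's range is limited). The gripper opens to 85 mm and grips with 20 to 120 N. Pads are 22 mm wide; open, the fingers measure 114 mm over their backs; the gripper's body (76 mm by 85 mm) begins 54 mm behind the grasp point. The pads swing forward as they close: fully open they stand 13 mm farther back than shut.
Start: joints at [1.437, 0.359, 0.012, 0, -1.224, -0.288], TCP at [276.353, 615.812, 203.302] pointing down, gripper open.
Joint ranges: [-3.07, 3.07], [-1.43, 2.12], [-1.02, 1.25], [-3.03, 1.67], [-3.05, -0], [-3.03, 3.03]. Speed limits (rad/s): [2.39, 2.39, 3.01, 3.14, 3.14, 3.14].

## Interface

Orientations are given as [roll, pitch, yaw] about the fixed x, y, z axes, in that order (R = Rz(yaw) Ry(pitch) Rx(roll)).
In Python, from workcell import move_ptp, servo_line, movej, gripper_to, pause, inverse_kinematics, camera, camera_model, PlanningError, hand_in, get_time, get_joints, get_joint_vel, get_joint_efforts, get_tcp_pos, get_tcp_rot, get_contact_force, get_moment, get_width, get_finger_force gives the robot as it stands. Calls block until the motion is done:
- move_ptp(position, orientation): joint-space move of the TCP to a pose.
- servo_line(position, frame=None, speed=150, threshold=None): straight line of the TCP; frame=None keeps the orientation; speed is the mean speed in mm/s. With threshold (N) it stops when the force on the tool has changed by that much, and returns True; else False.
- movej(angles): joint-space move.
- gripper_to(opening, f_grip=None): finger opening in mm; f_grip is the grip in N (None keeps the last); returns when the fingers have stopped.
- pause(seconds).
- inverse_kinematics(position, orientation): joint angles nearest the present ones, or None.
- camera(name): name is "scene" or "top"; returns the picture (384x512x3 uint8, red, green, blue); there is no depth.
- camera_model(name): a dict with "fx", "fy", "cx", "cy" (pixels), "k1" (the pictures are not rectified: a ray, as slopes to the right and down, at radius r is drawn at 1 + k1 r^2 times it, then the intrinsics apply), "R" (3x3) and "t" (3): a world point X has camera coordinates R X + t. Camera axes: x right, y down, z forward; pixel columns grow to the right and rows downward; lengths in mm; the calibration is good to about 2 mm. A picture is of the moment at which its call begins. camera_model takes no time and is no camera call.
A pose or a line that the arm cannot do raises PlanningError and nothing moves.
- hand_in(): hands the job in; it is judged then, once.
Readings, each from a call of its own:
- get_time(): time.
- get_joints(): joint angles.
- get_joint_vel(): joint speeds.
- get_joint_efforts(): joint torques, N m.
- get_tcp_pos(): TCP position.
- get_tcp_rot(): TCP orientation.
- get_contact_force(): force on the tool from outside, world axes, zero at the start.
- get_moment(): the same for the moment, N m.
- get_width(): finger opening in mm.
- get_finger_force(): force on a finger pad.
Only numpy, scipy, OpenCV 4.12 (cv2) and the standard library are available. Lean on these libraries where they do the work, as an engineer would, in place of code of your own. Each camera call takes 0.05 s, during which the arm holds its last target. There are 200 camera calls.

## Working session

There is one attempt and no reset: what is moved stays moved. The work goes in short steps, each a Python script; the robot and the scene stay as the last script left them, time stands still between calls to the robot, and variables do not carry over. Pictures are saved under pics/ and viewed, at most 10 in all, crops included, and the job is handed in when it is done.

```bash
ls; mkdir -p pics
python3 - <<'E'
from workcell import *
import cv2
for n in("scene","top"):
    im=camera(n); cv2.imwrite(f"pics/{n}0.png",cv2.resize(im[:,:,::-1],(800,600),interpolation=cv2.INTER_CUBIC)); cv2.imwrite(f"raw_{n}0.png",im[:,:,::-1])
    print(camera_model(n))
print(get_time(),get_tcp_rot(),get_contact_force())
E
```

```text
pics
{'fx': 388.2937272347908, 'fy': 388.2937272347908, 'cx': 262.2593061336076, 'cy': 198.20637064269272, 'k1': 0.0359913935753946, 'R': array([[-0.39099104,  0.92036785, -0.0070023 ],
       [ 0.73011191,  0.30551614, -0.6112254 ],
       [-0.56041289, -0.24409612, -0.7914256 ]]), 't': array([ 247.52397774, -405.80934248, 1428.81801864])}
{'fx': 490.5567645810646, 'fy': 490.5567645810646, 'cx': 248.88799844556578, 'cy': 197.57334347115068, 'k1': -0.08908548751639034, 'R': array([[-0.00410947, -0.99988117,  0.01485809],
       [-0.99856876,  0.00331085, -0.0533805 ],
       [ 0.05332496, -0.01505619, -0.9984637 ]]), 't': array([  -5.3537938 ,  580.86028664, 1338.8052255 ])}
0.1 [ 3.14015629e+00 -1.10045764e-04 -4.21864636e-01] [ 0.58618335 -0.24702506 -0.21945378]
```

View pics/scene0.png

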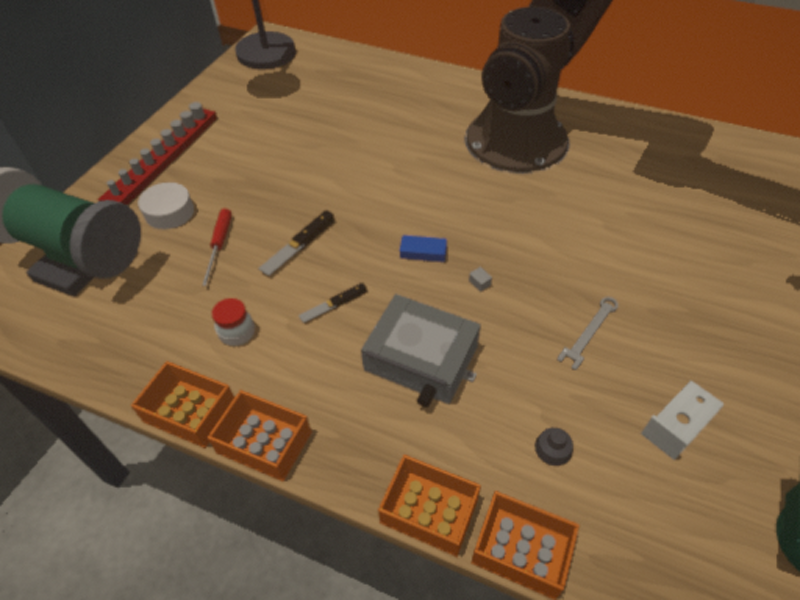

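View pics/top0.png

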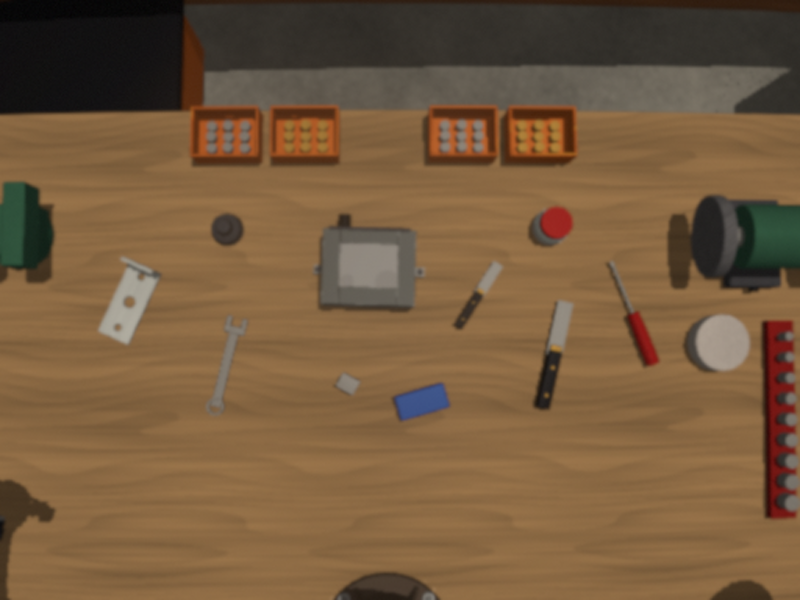

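Top view (800x600): there are two scrapers, a small one at (478,295) and a large one at (553,355). The box is at (367,267) with its front towards the robot. I'll measure both scrapers and confirm in a crop.

```bash
cat > h.py <<'E'
from workcell import *
import numpy as np, cv2
from scipy.optimize import least_squares
def K(m): return np.array([[m['fx'],0,m['cx']],[0,m['fy'],m['cy']],[0,0,1]])
def proj(n,X):
    m=camera_model(n); r,_=cv2.Rodrigues(m['R'])
    return cv2.projectPoints(np.atleast_2d(np.float64(X)),r,m['t'],K(m),np.array([m['k1'],0,0,0.]))[0][:,0]
def p2w(n,uv,z):
    m=camera_model(n)
    q=cv2.undistortPoints(np.float64(uv).reshape(-1,1,2),K(m),np.array([m['k1'],0,0,0.]))[:,0]
    d=np.c_[q,np.ones(len(q))]@m['R']; c=-m['R'].T@m['t']
    return c+d*((z-c[2])/d[:,2])[:,None]
def crop(n,x,y,w,h,f,name):
    im=camera(n)[y:y+h,x:x+w,::-1]; cv2.imwrite('pics/'+name,cv2.resize(im,None,fx=f,fy=f,interpolation=cv2.INTER_CUBIC))
E
python3 - <<'E'
from h import *
s=.64
f=lambda L,z:p2w("top",np.array(L)*s,z).round(0)
print("big",f([(543,407),(565,301)],12),"small",f([(459,326),(497,264)],12))
print("box",f([(322,228),(415,229),(413,309),(321,307)],66))
crop("top",195,135,190,140,4,"c1.png")
crop("scene",150,120,170,145,4,"c2.png")
E
```

```text
big [[ 406. -280.   12.]
 [ 594. -322.   12.]] small [[ 550. -132.   12.]
 [ 660. -201.   12.]]
box [[717. 107.  66.]
 [715. -52.  66.]
 [578. -48.  66.]
 [581. 109.  66.]]
```

View pics/c1.png

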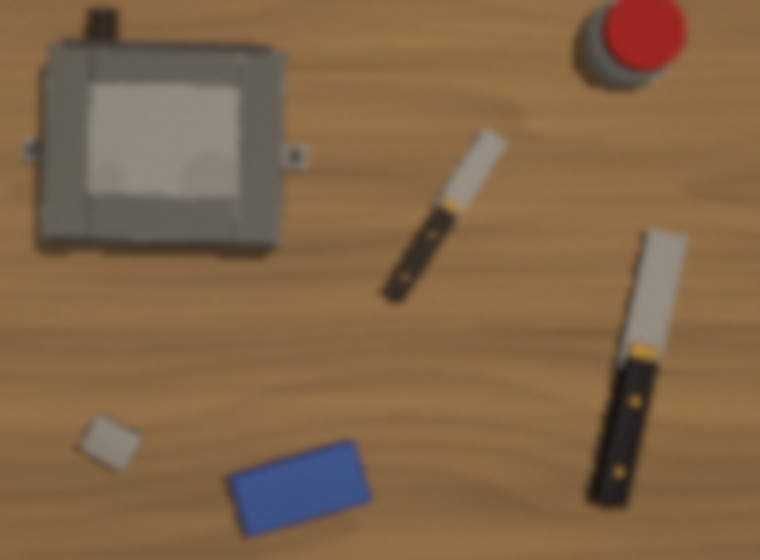

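View pics/c2.png

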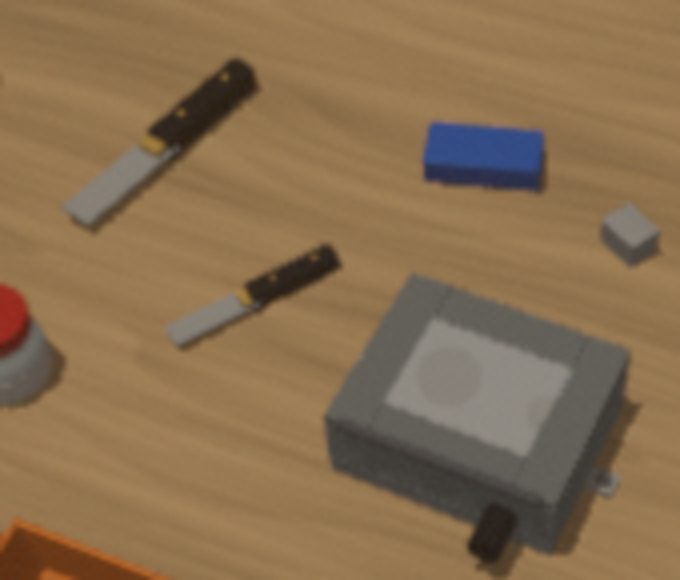

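The big scraper at c1 (608,503)–(668,233) measures 193 mm, against the 195 mm given. The small one is about 130 mm. So the big one is meant. The box faces the robot: the far wall, with the cable gland, has no slot. The button is the larger disk, at c1 (207,173). Next I'll fit the box and scraper poses using both views.

Run:
```python
from h import *
def loc(pts,p): 
    c,s=np.cos(p[2]),np.sin(p[2]); P=np.array(pts,float)
    return np.c_[p[0]+c*P[:,0]-s*P[:,1],p[1]+s*P[:,0]+c*P[:,1],P[:,2]]
T=lambda L:np.array(L)/4+[195,135]; S=lambda L:np.array(L)/4+[150,120]
def fit(p0,tp,tu,sp,su):
    f=lambda p:np.r_[(proj("top",loc(tp,p))-T(tu)).ravel(),(proj("scene",loc(sp,p))-S(su)).ravel()]
    r=least_squares(f,p0); print(r.x.round(3),r.fun.round(1)); return r.x
b=[(65,80,66),(65,-80,66),(-65,-80,66),(-65,80,66)]
box=fit([649,29,0],b,[(48,44),(284,51),(278,236),(42,238)],b,[(545,500),(330,420),(415,277),(629,352)])
sp=[(-75,0,24),(120,0,13),(30,0,18)]
scr=fit([480,-297,-.22],sp,[(608,503),(667,233),(643,352)],sp[:2],[(245,68),(80,222)])
print("button",p2w("top",T([(207,173)]),41),p2w("scene",S([(450,376)]),41),"fuse",p2w("top",T([(108,177)]),34))
print("slot",loc([(-65,0,55)],box))
np.savez('poses.npz',box=box,scr=scr)
```

```text
[ 6.54262e+02  2.98830e+01 -3.00000e-02] [-1.2 -1.9 -0.4 -1.9 -0.1  0.3 -1.2 -1.9  2.4 -0.1 -2.1 -2.7 -1.3 -2.9
  0.3 -2.1]
[ 4.80326e+02 -2.92044e+02 -2.33000e-01] [-0.5 -0.6 -1.  -1.8 -1.5 -0.1 -0.3 -3.3 -1.6 -2.6]
button [[632.03087862  -1.53779418  41.        ]] [[645.13770793   6.13524183  41.        ]] fuse [[630.14231487  65.90660598  34.        ]]
slot [[589.29233032  31.86123802  55.        ]]
```

Run:
```python
from h import *
def loc(pts,p): 
    c,s=np.cos(p[2]),np.sin(p[2]); P=np.array(pts,float)
    return np.c_[p[0]+c*P[:,0]-s*P[:,1],p[1]+s*P[:,0]+c*P[:,1],P[:,2]]
box=[649.5,29,-.02]; scr=[479,-294,-.225]
sq=lambda x0,x1,y,z:[(x1,y,z),(x1,-y,z),(x0,-y,z),(x0,y,z)]
out=[]
for n,ws in(("top",[(200,140,75,65),(325,180,50,90)]),("scene",[(225,180,90,80),(160,125,62,62)])):
    im=cv2.imread(f"raw_{n}0.png"); row=[]
    for (x,y,w,h) in ws:
        c=cv2.resize(im[y:y+h,x:x+w],None,fx=4,fy=4,interpolation=cv2.INTER_CUBIC)
        for L,p in((sq(-65,65,80,66),box),(sq(-65,65,80,0),box),(sq(-75,30,12,24),scr),(sq(30,120,14,13),scr)):
            q=((proj(n,loc(L,p))-[x,y]+.5)*4-.5)
            cv2.polylines(c,[np.int32(q.round())],True,(0,0,255) if L[0][2] else (255,0,0),1)
        row.append(cv2.copyMakeBorder(c,0,max(0,0),0,0,cv2.BORDER_CONSTANT)); 
    out+=row
H=600;W=800;A=np.zeros((700,800,3),np.uint8)
pos=[(0,0),(0,310),(270,0),(590,330)]
A=np.zeros((700,800,3),np.uint8)
pos=[(0,0),(0,265),(310,0),(310,330)]
for c,(x,y) in zip(out,pos):
    h=min(c.shape[0],700-y);A[y:y+h,x:x+c.shape[1]]=c[:h]
cv2.imwrite("pics/ov.png",A[:600])
```

```text
(no output)
```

View pics/ov.png

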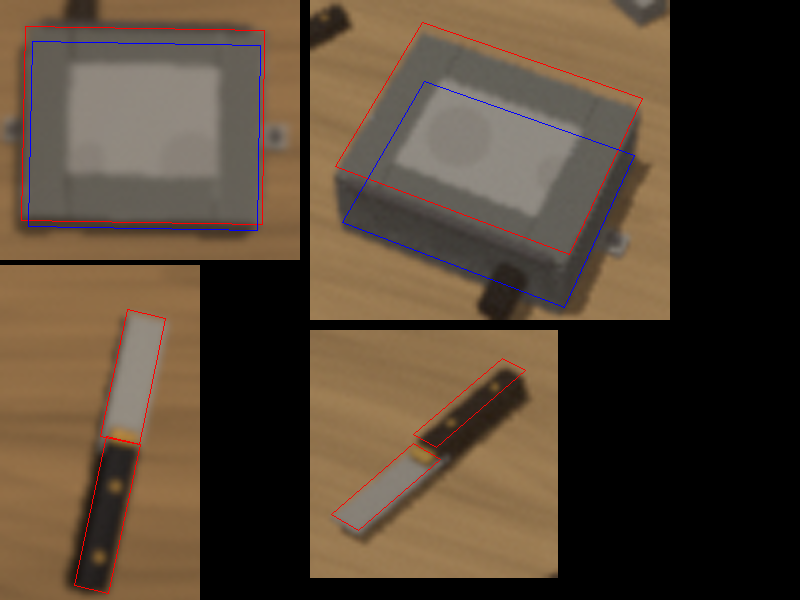

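The top-view overlay fits. In the scene view everything is offset by about 2.5 px, so one calibration is biased. I'll hover a gripper with known pose above the scraper to see which camera is off.

Run:
```python
from h import *
gripper_to(0)
move_ptp([480,-190,60],[np.pi,0,-.225])
p=get_tcp_pos(); print(get_time(),p,get_tcp_rot())
tip=np.array(p)-[0,0,11]
A=np.zeros((400,800,3),np.uint8)
for i,n in enumerate(("top","scene")):
    im=camera(n)[:,:,::-1]; u=proj(n,tip)[0]; print(n,u)
    x,y=int(u[0])-50,int(u[1])-50
    c=cv2.resize(im[y:y+100,x:x+100],None,fx=4,fy=4,interpolation=cv2.INTER_CUBIC)
    q=(u-[x,y]+.5)*4-.5; cv2.drawMarker(c,tuple(int(v) for v in q.round()),(0,0,255),cv2.MARKER_CROSS,16,1)
    A[:,400*i:400*i+400]=c
cv2.imwrite("pics/tip.png",A)
```

```text
3.925 [ 480.47657091 -189.54615052   60.10211848] [-3.14154676e+00 -3.11291509e-04 -2.24193750e-01]
top [316.80898347 233.89544719]
scene [223.91552969 150.60570225]
```

View pics/tip.png

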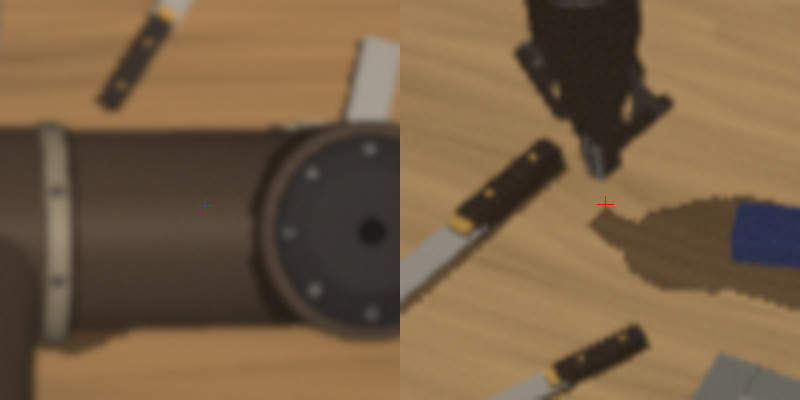

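In the scene view the tip shows at crop (598,176) against a predicted (605,204). I'll check the finger width and the true tip height by touching down lightly on the bare bench.

Run:
```python
from h import *
print(get_width(),get_tcp_pos(),get_joints())
servo_line([480,-190,25],speed=100)
print(servo_line([480,-190,8],speed=25,threshold=3),get_tcp_pos(),get_contact_force(),get_time())
p=get_tcp_pos(); tip=np.array(p)-[0,0,11]
A=np.zeros((480,640,3),np.uint8)
n="scene"
im=camera(n)[:,:,::-1]; u=proj(n,tip)[0]; print(n,u)
x,y=int(u[0])-80,int(u[1])-60
c=cv2.resize(im[y:y+120,x:x+160],None,fx=4,fy=4,interpolation=cv2.INTER_CUBIC)
q=(u-[x,y]+.5)*4-.5; cv2.drawMarker(c,tuple(int(v) for v in q.round()),(0,0,255),cv2.MARKER_CROSS,16,1)
cv2.imwrite("pics/tip2.png",c)
```

```text
0.18257511176903762 [ 480.35548331 -189.57304358   60.03872648] [ 4.65494097e-03  2.43734087e-01 -5.21933967e-01  2.42275916e-05
 -8.04970355e-01  1.34191821e+00]
False [ 480.07477141 -190.01018079    8.01346672] [-1.06455777 -0.09190242 -0.60636506] 5.3583
scene [225.27422086 162.35056503]
```

View pics/tip2.png

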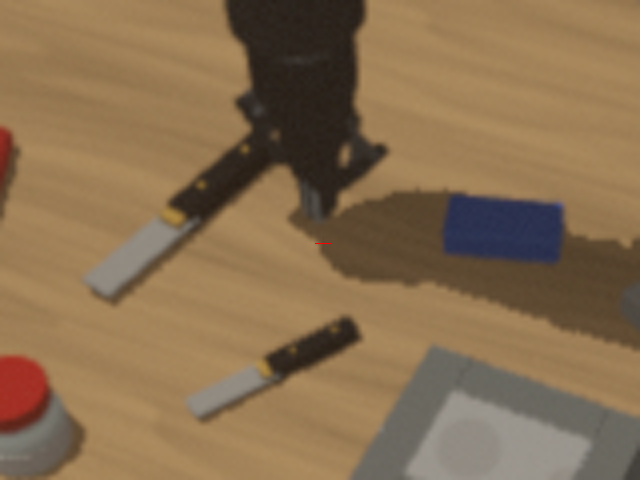

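The reading says the tips are at z=-3 with no contact, so either the tool reading or the cameras are biased. I'll find the bench by touch and check the base against both cameras.

Run:
```python
from h import *
print(get_width(),get_finger_force(),get_tcp_rot())
print(servo_line([480,-190,-8],speed=20,threshold=3),get_tcp_pos(),get_contact_force(),get_time())
p=np.array(get_tcp_pos()); servo_line(p+[0,0,15])
print("base px (800 scale)",[ (proj(n,[[0,0,0],[0,100,0],[0,-100,0],[100,0,0]])/.64).round(0).tolist() for n in("scene","top")])
c=lambda n:-camera_model(n)['R'].T@camera_model(n)['t']
print(c("top"),c("scene"))
u=np.array([[225.27-80+316/4+.0,162.35-60+213/4]]); print("tip seen, at z=0/10",p2w("scene",u,0),p2w("scene",u,10))
# direct cross-camera triangulation of features (800-scale): (scene, top)
S=np.array([(600,302),(575,363),(428,238+0)])
```

```text
-0.35539915040721504 0.0 [ 3.14156141e+00 -1.46619144e-04 -2.24911739e-01]
False [ 480.07439534 -189.99655812   -7.96021784] [ 0.37528022 -0.11198501  1.03254769] 6.3583
base px (800 scale) [[[515.0, 137.0], [557.0, 147.0], [475.0, 127.0], [502.0, 162.0]], [[386.0, 636.0], [330.0, 636.0], [442.0, 635.0], [386.0, 580.0]]]
[ 508.61519618   12.88100438 1367.83457679] [1193.79392667  244.93713264  884.49541214]
tip seen, at z=0/10 [[ 4.57770231e+02 -2.04284980e+02  1.13686838e-13]] [[ 466.09162754 -199.20612859   10.        ]]
```

Run:
```python
from h import *
print(servo_line([480,-190,-5],speed=100))
r=servo_line([480,-190,-45],speed=20,threshold=3)
p=np.array(get_tcp_pos());print(r,p,get_contact_force(),get_moment(),get_time())
u=proj("scene",p-[0,0,11])[0]; im=camera("scene")[:,:,::-1]
servo_line(p+[0,0,12])
x,y=int(u[0])-50,int(u[1])-60
c=cv2.resize(im[y:y+100,x:x+100],None,fx=6,fy=6,interpolation=cv2.INTER_CUBIC)
for z,col in((-11,(0,0,255)),(-p[2],(0,255,0))):
    q=(proj("scene",p+[0,0,z])[0]-[x,y]+.5)*6-.5; cv2.drawMarker(c,tuple(int(v) for v in q.round()),col,cv2.MARKER_CROSS,16,1)
cv2.imwrite("pics/tip3.png",c)
```

```text
False
True [ 479.99947069 -190.02189206  -27.92027561] [-2.01480505  0.24118168  8.11551683] [ 0.27170421  0.4789773  -0.04172026] 8.05
```

View pics/tip3.png

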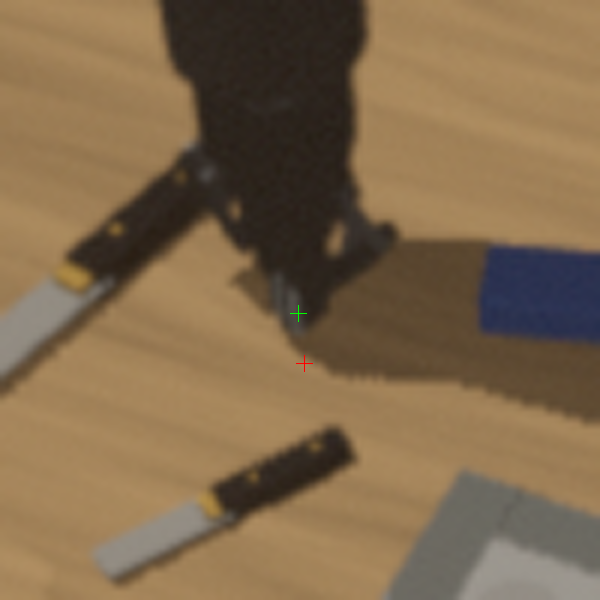

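At reported TCP z≈-27.5 the fingertips are on the bench, where the TCP should be at z=11. So the tool's z reading is about 38.5 mm low. The x,y reading agrees with the top camera, and the scene camera is biased by about 3 px. I'll use the top camera's poses and reference z to the touch. Next, grasp the scraper.

Run:
```python
from h import *
P=np.pi
gripper_to(85,100)
servo_line([480,-190,40],speed=200)
move_ptp([479,-294,25],[P,0,-.225])
print(servo_line([479,-294,-24.5],speed=60,threshold=6),get_tcp_pos(),get_time())
print(gripper_to(10,100),get_width(),get_finger_force(),get_contact_force())
servo_line([479,-294,60],speed=120)
print(get_width(),get_contact_force(),get_moment(),get_time())
```

```text
False [ 479.27716261 -294.11741875  -24.26625108] 11.0417
False 21.822593993931594 98.67579817771912 [-2.03430702  0.47922867  5.84384033]
22.098866416540357 [-0.32333963 -0.04610779 -1.7733512 ] [0.01134475 0.09005419 0.02730674] 12.5
```

```bash
cat >> h.py <<'E'
BOX=np.array([649.5,29.,-.02]); ZG=-24.3   # commanded z at grasp: blade mid 12 above bench
def B(lx,ly,z):  # box-frame xy, true blade height -> commanded TCP pos for the *blade tip* there
    c,s=np.cos(BOX[2]),np.sin(BOX[2]); lx=lx-120
    return np.array([BOX[0]+c*lx-s*ly,BOX[1]+s*lx+c*ly,z-12+ZG])
E
python3 - <<'E'
from h import *
move_ptp(B(-95,0,90),[np.pi,0,BOX[2]])
servo_line(B(-95,0,55),speed=100)
p=np.array(get_tcp_pos());print(p,get_tcp_rot(),get_time())
im=camera("scene")[:,:,::-1].copy(); x,y=215,110
c=cv2.resize(im[y:y+100,x:x+130],None,fx=6,fy=6,interpolation=cv2.INTER_CUBIC)
d=lambda lx,ly,z:p+[np.cos(BOX[2])*lx-np.sin(BOX[2])*ly,np.sin(BOX[2])*lx+np.cos(BOX[2])*ly,z-p[2]]
q=(proj("scene",[d(*a) for a in((30,-14,56),(120,-14,56),(120,14,56),(30,14,56))])+[.3,2.8]-[x,y]+.5)*6-.5
cv2.polylines(c,[np.int32(q.round())],True,(0,0,255),1)
cv2.imwrite("pics/pre.png",c)
E
```

```text
[434.68269888  32.69031575  18.61801005] [ 3.14096598e+00  6.92899926e-04 -2.10129075e-02] 14.25
```

View pics/pre.png

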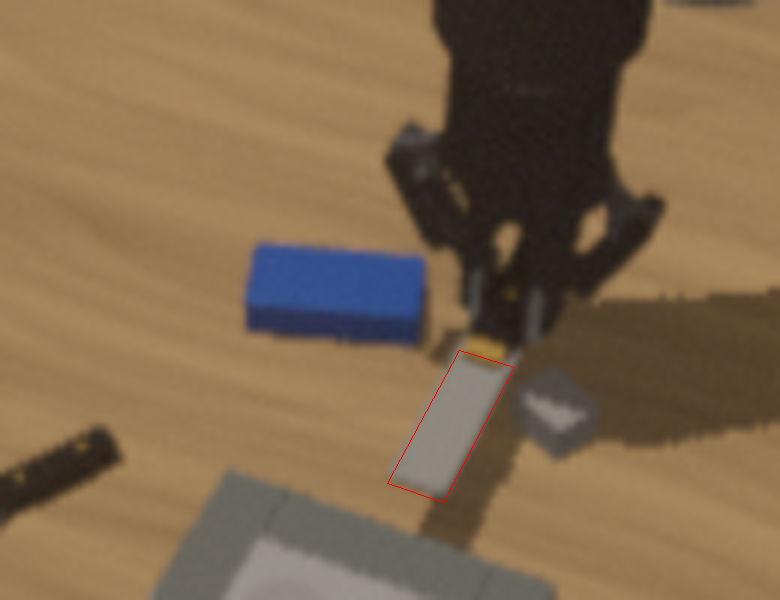

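The blade sits exactly where expected: level, tip at pixel (415,492), matching the overlay. Now I'll insert it, guarded.

Run:
```python
from h import *
pause(.2); f0=np.array(get_contact_force())
r=servo_line(B(-30,0,55),speed=50,threshold=4)
print(r,get_tcp_pos(),np.array(get_contact_force())-f0,get_time())
if not r:
    # probe lift
    print(servo_line(B(-30,0,64),speed=25,threshold=5),get_tcp_pos(),np.array(get_contact_force())-f0,get_time())
```

```text
False [499.23402986  31.97643679  18.73633431] [0.60041596 1.08947933 0.94721493] 15.95
False [499.75345552  32.1202099   27.94026008] [0.1260426  0.94545962 0.24401872] 16.4583
```

Run:
```python
from h import *
f0=np.array([0,0,-1.5]); r=95
for th in np.arange(.25,1.56,.125):
    s=servo_line(B(65-r*np.cos(th),0,58.75+r*np.sin(th)),speed=60,threshold=7)
    print(round(th,2),s,np.array(get_tcp_pos()).round(1),(np.array(get_contact_force())-f0).round(1),round(get_time(),1))
    if s: break
```

```text
0.25 False [503.1  32.1  46.6] [-0.5  0.5 -0.1] 16.9
0.38 False [506.6  32.   57.7] [ 0.1  0.6 -0.2] 17.3
0.5 False [511.7  31.9  68.4] [ 0.4 -0.  -0.3] 17.6
0.62 False [518.2  31.8  78.5] [ 0.   0.6 -1.2] 18.0
0.75 False [525.8  31.6  87.6] [-0.6 -0.1  0.3] 18.3
0.88 False [534.3  31.5  95.7] [-0.3  1.1 -0.7] 18.7
1.0 False [543.9  31.3 102.6] [ 0.2 -0.1  0.3] 19.0
1.12 False [554.2  31.  108.3] [-0.8 -0.3 -0.3] 19.4
1.25 False [565.2  30.8 112.7] [-0.3 -0.6 -0.3] 19.7
1.38 False [576.6  30.5 115.6] [ 0.1  0.6 -0.8] 20.1
1.5 False [588.3  30.3 117.1] [-0.  -0.2  0.3] 20.4
```

Run:
```python
from h import *
pause(.3)
servo_line(B(-90,0,155),speed=200)
servo_line(B(-90,-200,155),speed=250)
a=camera("scene")[135:285,215:345,::-1]; b=camera("top")[115:215,190:290,::-1]
cv2.imwrite("raw_top1.png",camera("top")[:,:,::-1]); cv2.imwrite("raw_scene1.png",camera("scene")[:,:,::-1])
A=np.zeros((600,800,3),np.uint8)
A[:450,:390]=cv2.resize(a,None,fx=3,fy=3,interpolation=cv2.INTER_CUBIC);A[:400,400:]=cv2.resize(b,None,fx=4,fy=4,interpolation=cv2.INTER_CUBIC)
cv2.imwrite("pics/open.png",A); print(get_time(),get_tcp_pos())
```

```text
22.7583 [ 435.81661771 -165.86366592  118.77564135]
```

View pics/open.png

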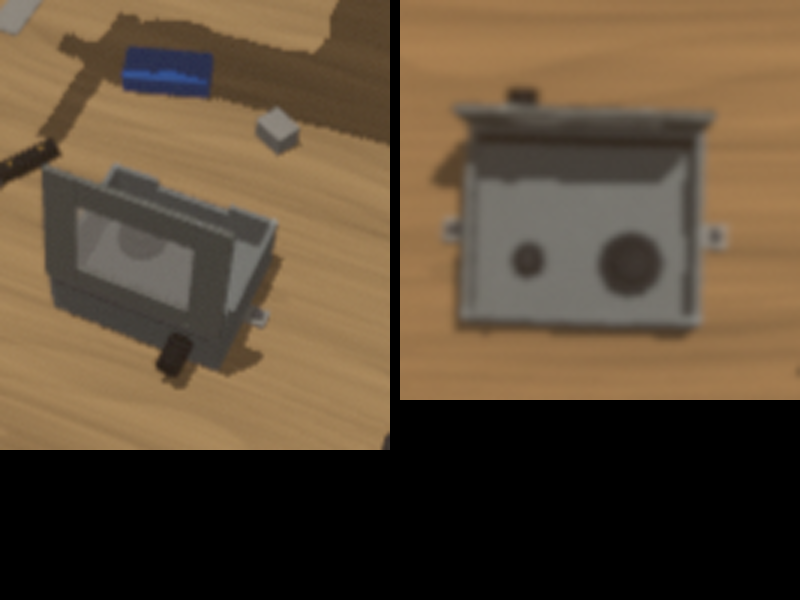

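The cover stands nearly upright, and the top crop shows the button at (630,264) and the fuse cap at (527,260). Next I'll lay the scraper back, then press the button.

Run:
```python
from h import *
P=np.pi
b=p2w("top",[(190+230.5/4-.5,115+264.5/4-.5)],41)[0]; print("button",b)
c,s=np.cos(.02),-np.sin(.02); print("in box",c*(b[0]-649.5)+s*(b[1]-29),-s*(b[0]-649.5)+c*(b[1]-29))
move_ptp([479,-294,25],[P,0,-.225])
print(servo_line([479,-294,-20],speed=100),servo_line([479,-294,-24.5],speed=15,threshold=4),get_tcp_pos())
gripper_to(60)
servo_line([479,-294,60],speed=150); print(get_width(),get_contact_force(),get_time())
gripper_to(0,40)
move_ptp([b[0]-60,b[1],110],[P,0,-.02])
servo_line([b[0]-4,b[1],70],speed=150)
print(get_time(),get_tcp_pos())
```

```text
button [625.55768917  -2.53071626  41.        ]
in box -23.30695024648716 -32.003224620216834
False True [ 479.519174   -294.06335566  -23.85547791]
60.0107366610314 [ 0.52271645 -0.1649368   0.23486181] 25.575
27.9583 [620.9818632   -3.35992266  69.62670361]
```

Run:
```python
from h import *
b=np.array([622,-2.5])
def fz():
    v=[]
    for _ in range(8): v.append(get_contact_force()[2]); pause(.02)
    return np.mean(v)
servo_line([*b,22],speed=100); pause(.2); f0=fz()
r=servo_line([*b,4],speed=10,threshold=2.5)
z0=z=get_tcp_pos()[2]; print(f0,r,z,fz()-f0,get_time())
if r:
    for i in range(14):
        F=fz()-f0; print(round(z,2),round(F,2))
        if F>4.9: break
        z-=.5; servo_line([*b,z],speed=10)
    pause(.4); print(get_tcp_pos(),fz()-f0)
servo_line([*b,75],speed=100)
print(get_time(),get_contact_force())
```

```text
-0.004272391209506288 True 11.134052601103395 3.106247242365607 30.1417
11.13 2.87
10.63 2.92
10.13 3.48
9.63 3.57
9.13 4.04
8.63 4.3
8.13 4.71
7.63 4.59
7.13 5.23
[621.98646176  -2.50873155   7.18813076] 5.0718678745643615
34.7 [ 0.19600619 -0.71728635  0.03074289]
```

Run:
```python
from h import *
servo_line([560,-2.5,150],speed=200)
move_ptp([276,615,160],[np.pi,0,-.42])
pause(.3)
n=lambda a:a.astype(int)
for cam in("scene","top"):
    im=camera(cam)[:,:,::-1]
    r0=cv2.imread(f"raw_{cam}0.png"); r1=cv2.imread(f"raw_{cam}1.png")
    sc=(slice(125,187),slice(160,222)) if cam=="scene" else (slice(185,268),slice(330,380))
    bx=(slice(180,265),slice(225,310)) if cam=="scene" else (slice(135,205),slice(195,280))
    print(cam,"scraper vs start",np.abs(n(im[sc])-n(r0[sc])).mean(),"blackened ref",np.abs(n(im[sc])-n(r1[sc])).mean(),
      "box vs open",np.abs(n(im[bx])-n(r1[bx])).mean(),"vs shut",np.abs(n(im[bx])-n(r0[bx])).mean())
    out=[]
    for im_ in (r0,im):
        g=im_[sc].max(2); m=(g<62).astype(np.uint8); M=cv2.moments(m,True); a=.5*np.arctan2(2*M['mu11'],M['mu20']-M['mu02']); out.append((M['m00'],M['m10']/M['m00'],M['m01']/M['m00'],a))
    print(np.round(out,2))
print(get_time(),get_contact_force())
```

```text
scene scraper vs start 2.237686437738467 blackened ref 13.713059313215402 box vs open 4.712618223760092 vs shut 14.999815455594002
[[207.    41.19  21.29  -0.68]
 [209.    41.29  21.69  -0.69]]
top scraper vs start 2.5643373493975905 blackened ref 24.37863453815261 box vs open 9.526834733893557 vs shut 16.959159663865545
[[299.    19.72  57.96  -1.34]
 [298.    19.21  57.94  -1.35]]
38.15 [-0.57007423  1.30698249  0.55868341]
```

Run:
```python
from h import *
for cam,bx in(("scene",(slice(185,265),slice(222,310))),("top",(slice(135,205),slice(195,280))),("top",(slice(135,155),slice(195,280)))):
    im=camera(cam)[:,:,::-1]; r1=cv2.imread(f"raw_{cam}1.png"); r0=cv2.imread(f"raw_{cam}0.png")
    g=lambda a:cv2.magnitude(*[cv2.Sobel(np.float32(cv2.cvtColor(a,6)[bx]),5,*d) for d in((1,0),(0,1))])
    print(cam,[ (np.round(cv2.phaseCorrelate(g(r),g(im)),2) if 0 else cv2.phaseCorrelate(g(r),g(im)), np.corrcoef(g(r).ravel(),g(im).ravel())[0,1]) for r in(r1,r0)])
    d=np.abs(np.int32(im[bx])-np.int32(r1[bx])).mean(2); print("rows",d.mean(1).round(0)[::4],"cols",d.mean(0).round(0)[::5])
```

```text
scene [(((0.014513532182391486, -0.019141958181542407), 0.9736578006214566), np.float64(0.9972794220972384)), (((0.19629998436805352, 0.28773975679359154), 0.5738501461346944), np.float64(0.5132732421564341))]
rows [5. 5. 5. 5. 4. 4. 4. 4. 5. 5. 4. 5. 4. 4. 4. 5. 5. 5. 5. 6.] cols [5. 6. 4. 4. 5. 5. 5. 5. 5. 5. 4. 4. 4. 4. 5. 5. 5. 5.]
top [(((0.032636270590984395, 0.016207717861973947), 0.988650170078984), np.float64(0.9984715316997947)), (((0.050495774125451476, -0.8133055519123218), 0.34207887222737443), np.float64(0.4129077715369522))]
rows [11. 10.  9.  8.  7.  8.  8. 11. 11. 11. 10.  9.  9. 10. 11.  9. 10. 10.] cols [11. 11.  9.  9.  9.  9.  9. 10.  9.  9.  8.  8.  9.  9. 11. 11. 11.]
top [(((-0.0947846120341822, -0.03749122041673303), 0.9925968273480733), np.float64(0.9979400800919904)), (((0.2472987234063737, -0.9460886771746928), 0.5043644942177666), np.float64(0.5476942420810099))]
rows [11. 10.  9.  8.  7.] cols [11. 11.  9.  8.  8.  7.  8.  8.  8.  8.  8.  8.  8.  8. 10. 11. 11.]
```

The cover has not moved since it was opened (edge correlation 0.998), and the only difference in the images is a uniform brightness change. I'm handing in.

```bash
python3 -c "
from workcell import *
print(hand_in(),get_time())"
```

```text
the job is handed in; nothing more can be done
the job is handed in; nothing more can be done
```

The job is handed in (no verdict shown): the cover was levered open to about 1.5 rad and still stands, the reset button was pressed with about 5 N (an estimated 5 mm) and released, and the scraper lies flat where it started; simulated time was about 38 s.

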